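Set the iris of the incense viewer to the jar's colour and press the lamp button

TASK

One incense jar stands on the round lit stage of the viewer; look at the colour of its cap. Push the yellow lever pin gently round until the yellow pointer at the end of the lever stands on the scale mark of that same colour, then press the green lamp button right down and let it come up again. Only push and press: leave all three jars and the two tall tubes standing where they are, and do not press the button before the pointer is on its mark.

Things in the scene. Friction and masses are not known exactly. Their poses are not given: they have to be found in the camera images.
- iris_ring (a joint): angle of the iris ring with its lever, rad, about the vertical axis through the stage centre; grows anticlockwise seen from above; stops at -1.3 and 1.3. At 0 the lever points along the viewer's own -x. The pointer is exactly on the white mark at -0.9, on the orange at -0.1, on the blue at 0.9; starts between 0.1 and 0.7. Stiff: about 2 N of push at the pin turns it, it stays where it is left, has no spring and does not coast
- viewer: fixed round grey viewer, 260 mm across, 30 mm high, dark scale disc on top; origin at the centre of its underside on the table, z up, so the lever sweeps round its origin; the middle of the scale lies towards its own -x, which points roughly at the robot. Around the centre: light round stage 72 mm across, top 41 mm above the table; dark ring with bright teeth 112 mm across, top 38 mm. The scale also has small grey ticks every 0.1 rad
- stage (a point): centre of the top of the viewer's round stage, 41 mm above the table; the jar to be viewed stands here
- lever_pin (a point): centre of the top of the upright yellow pin on the lever: 14 mm diameter, 85 mm from the ring axis, standing from 39 to 90 mm above the table; the part to push. The flat grey lever under it is 12 mm wide, top 39 mm above the table
- pointer (a point): end of the thin yellow pointer (4 mm wide) at the outer end of the lever, 104 mm from the ring axis, 36 mm above the table
- mark_white (a point): inner end, on its centre line, of the white scale mark; marks are 12 mm wide, 24 mm long radially, flat on the disc; this point is 104 mm from the ring axis, at the pointer's height, so that it coincides with pointer when set
- mark_orange (a point): the same point of the orange scale mark
- mark_blue (a point): the same point of the blue scale mark
- jar_white: loose short jar full of brown incense with a white cap, 42 mm diameter (cap 44), 45 mm high, about 60 g; origin at the centre of its underside. One of the three jars is on the stage (top then 86 mm above the table), the other two on a dark wooden step (100 x 200 mm, 41 mm high) at the left
- jar_orange: the same with an orange cap, 48 mm diameter (cap 50), 45 mm high; origin at the centre of its underside
- jar_blue: the same with a blue cap, 54 mm diameter (cap 56), 45 mm high; origin at the centre of its underside
- lamp_button (a joint): travel of the green lamp button, m: 0 up, 0.006 fully down; springs back; fully down takes about 5 N. Counts as pressed beyond 0.004
- lamp_button_top (a point): centre of the top of the green round button, 36 mm diameter, on a fixed black housing to the right of the viewer; pressed straight down
- tube_a: loose tall brown-looking tube of incense coils with bright rims standing right behind the button, 46 mm diameter, 100 mm high, origin at the centre of its underside; to be left alone
- tube_b: a second tube just like it, beside it; to be left alone

How it is judged:
By the outcome, as a careful person would: the job done as asked, in the order asked, and still so for the second after the job is handed in, with the robot touching nothing.
It also fails if it takes over 51 s, if anything falls off the work surface, if the arm or the gripper's body presses on something with over 40 N, if the wrist force passes 120 N, or if a joint passes its speed limit or range.

ROBOT

A 6-joint arm with a two-finger parallel gripper is mounted at the origin on the work surface. World frame = base frame: x ahead of the robot, y to its left, z up, the work surface at z = 0. Lengths are in m, angles in rad, forces in N, time in s.
With the tool pointing down it reaches from about 0.25 to 0.775 m from the base axis. Payload 4 kg.
Tool frame: the origin (TCP) lies midway between the tips of the shut fingers; the grasp point (between the pads) lies 19 mm behind it; z points along the fingers, y is the direction in which the jaws open and shut (so a half turn about z gives the same grasp; the last joint's range is limited). The gripper opens to 94 mm and grips with 3 to 60 N. Pads are 16 mm wide; open, the fingers measure 119 mm over their backs; the gripper's body (75 mm by 177 mm) begins 78 mm behind the grasp point.
Start: joints at [-1.287, 0.087, 1.371, -0, 1.684, -0.103], TCP at [0.207, -0.509, 0.206] pointing down, gripper open.
Joint ranges: [-3.1, 3.1], [-0.76, 2.03], [0.27, 2.55], [-1.08, 4.22], [0.17, 2.65], [-2.57, 2.57]. Speed limits (rad/s): [2.79, 2.79, 3.14, 3.14, 3.14, 3.14].

INTERFACE

Orientations are given as [roll, pitch, yaw] about the fixed x, y, z axes, in that order (R = Rz(yaw) Ry(pitch) Rx(roll)).
In Python, from bench import robot gives the robot as it stands.
- The arm moves only by the tool servo_tool, never from a script. Its argument "rows" is a list of rows, each a list of 2 entries, a list of its own where there are three numbers: the shift along the tool's x, y, z normalised to -1 to 1, where 1 is 0.08 m, then the turn about the tool's z normalised to -1 to 1, where 1 is pi/2 rad. A call has 1 to 12 rows; each row is the pose to reach, as a shift and turn from the pose commanded when the call began, along the tool's axes at that moment; what a row does not reach only later rows make up. A row lasts 1/12 s, in which the tool goes at most 41.7 mm and 7.16 degrees, less where a joint would pass 70% of its speed; a pose out of reach is approached as far as the arm can. A call with a number of a shift or a turn outside -1 to 1 is refused whole. A call with a gripper value outside its range is refused whole. "grip" is the closure, from -1 (fully open) to 1 (shut), set as the call begins (left out, the last holds). The fingers move at their own pace and stop on an object; the grip force is fixed at half the most. Time passes only in rows, so rows that repeat a pose let the fingers close. It gives the time, the measured TCP pose, the force and the opening at its end, in the units of the state.
- robot.get_obs(): the state, without advancing time (a new reading comes with each control period).
- robot.snapshot(name): name is "scene" or "side" or "wrist"; returns a dict with "pixels" (400x640x3 uint8, red, green, blue), "camera_matrix" (3x3 intrinsics, pixels), "world_from_camera" (4x4, takes a point from camera to world coordinates). Camera axes: x right, y down, z forward; pixel columns grow to the right and rows downward; lengths in m; the calibration is good to about 2 mm. A picture is of the moment at which its call begins. There is no depth.
- robot.close_job(): hands the job in, once; it reports no verdict.
The state is a dict: "time": time; "joint_positions": joint angles; "qvel": joint speeds; "joint_torque": joint torques, N m; "tool_pos": TCP position; "ee_rot": TCP orientation; "wrist_force": force on the tool from outside, world axes, zero at the start; "wrist_torque": the same for the moment, N m; "width": finger opening in m.
Only numpy, scipy, OpenCV 4.12 (cv2) and the standard library are available. Lean on these libraries where they do the work, as an engineer would, in place of code of your own. Each camera call takes 0.05 s, during which the arm holds its last target.

## Working session

There is one attempt and no reset: what is moved stays moved. The work goes in short steps, Python scripts to look and compute and a tool call to move; the robot and the scene stay as the last step left them, time stands still between calls to the robot, and variables do not carry over. Pictures are saved under pics/ and viewed, and the job is handed in when it is done.

Besides the shell and the picture viewer there is one more tool, called after "Request:" as name([rows], argument=value, ...), one row to a line, values as JSON. servo_tool: Moves the arm, as the interface text tells. Its arguments: {"type":"object","properties":{"rows":{"type":"array"},"grip":{"type":"number"}},"required":["rows"]}

```bash
mkdir -p pics; ls
python3 - <<'E'
from bench import robot
import cv2,numpy as np
o=robot.get_obs();print(o)
for n in("scene","side","wrist"):
    s=robot.snapshot(n);cv2.imwrite(f"pics/{n}0.png",s["pixels"][:,:,::-1]);np.savez(f"pics/{n}0.npz",**s)
    print(n,s["camera_matrix"].round(1).tolist(),s["world_from_camera"].round(3).tolist())
E
```

```text
pics
{'time': 0.0, 'joint_positions': array([-1.28710664e+00,  8.79152373e-02,  1.37225697e+00, -4.26410461e-06,
        1.68359417e+00, -1.03083049e-01]), 'qvel': array([ 0.00028645, -0.00091621,  0.00091447,  0.00141077,  0.00217936,
        0.00093605]), 'joint_torque': array([ 2.05887574e-05, -3.40175021e+01, -3.02426147e+01,  7.18466006e-02,
        3.30527429e-02, -1.62909409e-04]), 'tool_pos': array([ 0.20730788, -0.50883613,  0.20432454]), 'ee_rot': array([-3.13943003e+00, -2.19461762e-04,  3.86772025e-01]), 'wrist_force': array([-0.0319723 , -0.30098239,  0.82454352]), 'wrist_torque': array([-0.02239188,  0.0511878 ,  0.06546463]), 'width': 0.09381811674667483}
scene [[460.1, 0.0, 321.6], [0.0, 460.1, 200.0], [0.0, 0.0, 1.0]] [[0.755, 0.435, -0.49, 1.144], [0.656, -0.491, 0.573, -0.559], [0.009, -0.754, -0.657, 0.81], [0.0, 0.0, 0.0, 1.0]]
side [[448.3, 0.0, 316.4], [0.0, 448.3, 202.1], [0.0, 0.0, 1.0]] [[0.987, -0.08, 0.138, 0.435], [-0.159, -0.536, 0.829, -0.891], [0.007, -0.841, -0.542, 0.708], [0.0, 0.0, 0.0, 1.0]]
wrist [[291.0, 0.0, 322.8], [0.0, 291.0, 198.5], [0.0, 0.0, 1.0]] [[0.378, -0.901, -0.212, 0.268], [-0.926, -0.368, -0.085, -0.485], [-0.002, 0.229, -0.973, 0.384], [0.0, 0.0, 0.0, 1.0]]
```

View pics/scene0.png

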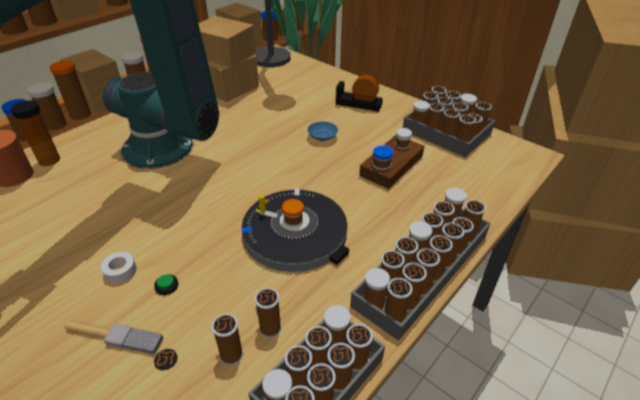

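View pics/side0.png

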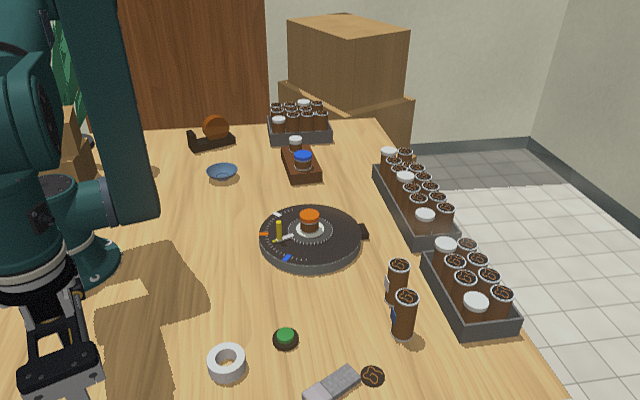

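View pics/wrist0.png

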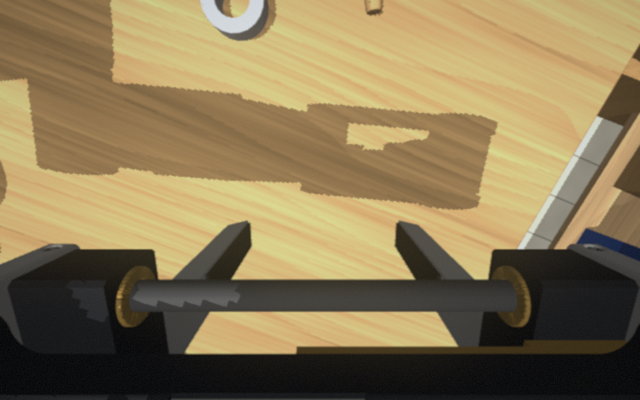

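The jar on the stage has an orange cap: side (309,215), scene (292,207). So the target is the orange mark, at side (264,234). The pin is at side (278,231) and the green button at side (286,336). I'll zoom in next.

Run:
```python
import cv2,numpy as np
a=cv2.imread("pics/side0.png")[190:290,240:380];b=cv2.imread("pics/scene0.png")[175:275,230:370]
cv2.imwrite("pics/z0.png",np.vstack([cv2.resize(a,None,fx=4,fy=3,interpolation=2),cv2.resize(b,None,fx=4,fy=3,interpolation=2)]))
```

```text
(no output)
```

View pics/z0.png

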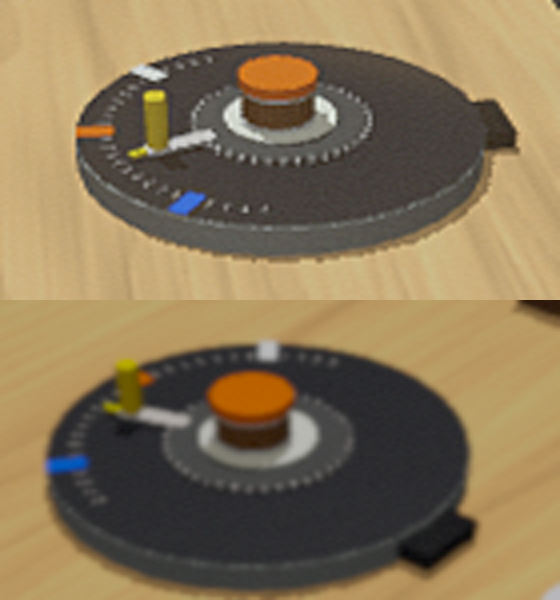

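```bash
cat > h.py <<'E'
import numpy as np,cv2
from scipy.optimize import least_squares
def load(n):
    d=np.load(f"pics/{n}.npz");return d["pixels"],d["camera_matrix"],d["world_from_camera"]
def cast(K,T,uv,z):
    uv=np.atleast_2d(np.asarray(uv,float));d=np.c_[uv,np.ones(len(uv))]@np.linalg.inv(K).T@T[:3,:3].T
    o=T[:3,3];return o+d*((z-o[2])/d[:,2])[:,None]
def proj(K,T,p):
    p=np.atleast_2d(p);c=(p-T[:3,3])@T[:3,:3];q=c@K.T;return q[:,:2]/q[:,2:]
LO=dict(yellow=((22,120,90),(33,255,255)),orange=((5,150,140),(17,255,255)),blue=((100,140,120),(125,255,255)),green=((45,120,60),(80,255,255)))
def blobs(px,col,roi,mn=6):
    h=cv2.cvtColor(px,cv2.COLOR_RGB2HSV);x0,y0,x1,y1=roi
    m=cv2.inRange(h,(0,0,170),(179,50,255)) if col=="white" else cv2.inRange(h,*LO[col])
    k=np.zeros_like(m);k[y0:y1,x0:x1]=m[y0:y1,x0:x1]
    n,l,s,c=cv2.connectedComponentsWithStats(k)
    return [(s[i].tolist(),c[i].round(2)) for i in range(1,n) if s[i,4]>=mn]
E
python3 - <<'E'
from h import *
for n,roi in(("side0",(250,200,380,275)),("scene0",(235,180,355,270))):
    px,K,T=load(n);print(n)
    for c in("white","orange","blue","yellow"):
        for s,u in blobs(px,c,roi): print(c,s,u,cast(K,T,u,0.031).round(4)[0,:2])
for n,roi in(("side0",(260,315,310,355)),("scene0",(145,265,190,300))):
    px,K,T=load(n)
    for s,u in blobs(px,"green",roi): print(n,"green",s,u,[cast(K,T,u,z).round(4)[0].tolist() for z in(0.02,.03,.04,.05)])
E
```

```text
side0
white [273, 211, 8, 6, 24] [276.38 213.58] [0.4914 0.1051]
white [296, 223, 10, 14, 53] [299.36 230.38] [0.5426 0.0208]
white [319, 222, 5, 10, 27] [321.15 226.19] [0.6003 0.0304]
white [282, 233, 12, 7, 37] [287.51 235.95] [0.5104 0.0021]
orange [300, 208, 19, 15, 205] [308.76 214.68] [0.5764 0.087 ]
orange [259, 232, 10, 4, 34] [262.88 233.35] [0.4504 0.0221]
blue [282, 254, 9, 7, 36] [286.19 257.14] [ 0.4987 -0.079 ]
yellow [276, 220, 6, 20, 113] [278.51 229.27] [0.4908 0.0335]
yellow [272, 239, 5, 4, 14] [274.  240.5] [ 0.4757 -0.0113]
scene0
white [295, 189, 4, 5, 18] [296.5  190.78] [0.4886 0.1053]
white [266, 213, 10, 3, 15] [270.87 213.93] [ 0.5025 -0.0024]
white [301, 214, 8, 14, 55] [304.98 220.49] [0.5821 0.0364]
white [281, 217, 2, 5, 8] [281.38 218.62] [0.5341 0.0029]
orange [282, 199, 21, 15, 241] [292.27 206.09] [0.5221 0.0541]
orange [265, 200, 3, 3, 7] [265.71 201.  ] [0.4575 0.0231]
blue [242, 227, 10, 6, 45] [246.49 229.24] [ 0.4976 -0.0789]
yellow [256, 194, 9, 19, 109] [261.11 203.69] [0.4563 0.0081]
side0 green [277, 328, 17, 14, 125] [284.7  333.32] [[0.4732, -0.2944, 0.02], [0.4726, -0.3031, 0.03], [0.4721, -0.3118, 0.04], [0.4715, -0.3205, 0.05]]
scene0 green [156, 275, 18, 14, 184] [164.83 281.03] [[0.4753, -0.2963, 0.02], [0.4837, -0.2996, 0.03], [0.4922, -0.303, 0.04], [0.5007, -0.3063, 0.05]]
```

Run:
```python
from h import *
S=load("side0");C=load("scene0")
w=[cast(*S[1:],(276.38,213.58),.031)[0,:2],cast(*S[1:],(262.88,233.35),.031)[0,:2],cast(*S[1:],(286.19,257.14),.031)[0,:2]]
w[0]=(w[0]+cast(*C[1:],(296.5,190.78),.031)[0,:2])/2
w[2]=(w[2]+cast(*C[1:],(246.49,229.24),.031)[0,:2])/2
a=np.array([-.9,-.1,.9]);w=np.array(w)
f=lambda p:(p[:2]+.116*np.c_[np.cos(p[2]+np.pi+a),np.sin(p[2]+np.pi+a)]-w).ravel()
r=least_squares(f,[.56,0,0]);print(r.x,(r.fun*1e3).round(1))
cx,cy,ps=r.x
pin=lambda q:np.array([cx+.085*np.cos(ps+np.pi+q),cy+.085*np.sin(ps+np.pi+q)])
# pin axis from mid-height pixel (z .0645) both views and top
for n,(P,K,T),u in(("side",S,(278.5,229.5)),("scene",C,(261.5,0))):pass
def res(p):
    q=p[0];xy=pin(q);o=[]
    for (P,K,T),col in((S,278.6),(C,261.8)):pass
    return o
for q in np.arange(.1,.75,.1):
    xy=pin(q);t=np.array([[*xy,.09],[*xy,.039]])
    tip=[cx+.104*np.cos(ps+np.pi+q),cy+.104*np.sin(ps+np.pi+q),.036]
    print(round(q,1),xy.round(4),[proj(*X[1:],np.vstack([t,tip])).round(1).tolist() for X in(S,C)])
# stage jar
print("stage",cast(*S[1:],(308.76,214.68),.086),cast(*C[1:],(292.27,206.09),.086))
import cv2
a=S[0][210:260,255:305,::-1];b=C[0][185:235,235:285,::-1]
g=np.hstack([cv2.resize(x,(400,400),interpolation=0) for x in(a,b)])
c=S[0][315:355,260:310,::-1];d=C[0][265:305,140:190,::-1]
g2=np.hstack([cv2.resize(x,(400,200),interpolation=0) for x in(c,d)])
cv2.imwrite("pics/z1.png",np.vstack([g,g2]))
```

```text
[0.56616718 0.01617317 0.04534125] [ 0.  -1.5 -0.1  0.4  0.1  1.1]
0.1 [0.4821 0.0039] [[[275.1, 217.0], [275.9, 234.0], [268.5, 236.3]], [[265.3, 191.0], [266.7, 206.6], [260.8, 204.8]]]
0.2 [ 0.4837 -0.0045] [[[276.0, 218.9], [276.9, 235.9], [269.6, 238.7]], [[263.2, 193.0], [264.8, 208.6], [258.4, 207.2]]]
0.3 [ 0.4862 -0.0126] [[[277.4, 220.8], [278.2, 237.8], [271.1, 241.1]], [[261.5, 195.1], [263.1, 210.7], [256.3, 209.7]]]
0.4 [ 0.4895 -0.0204] [[[279.0, 222.5], [279.8, 239.6], [273.1, 243.3]], [[260.0, 197.2], [261.7, 212.9], [254.6, 212.4]]]
0.5 [ 0.4935 -0.0279] [[[281.0, 224.2], [281.8, 241.3], [275.5, 245.5]], [[258.9, 199.5], [260.6, 215.2], [253.2, 215.1]]]
0.6 [ 0.4983 -0.035 ] [[[283.3, 225.8], [284.0, 242.9], [278.2, 247.4]], [[258.1, 201.8], [259.8, 217.5], [252.2, 218.0]]]
0.7 [ 0.5037 -0.0415] [[[285.9, 227.2], [286.5, 244.4], [281.3, 249.3]], [[257.7, 204.2], [259.4, 219.9], [251.7, 220.9]]]
stage [[0.56489639 0.00751909 0.086     ]] [[0.56603248 0.01082257 0.086     ]]
```

View pics/z1.png

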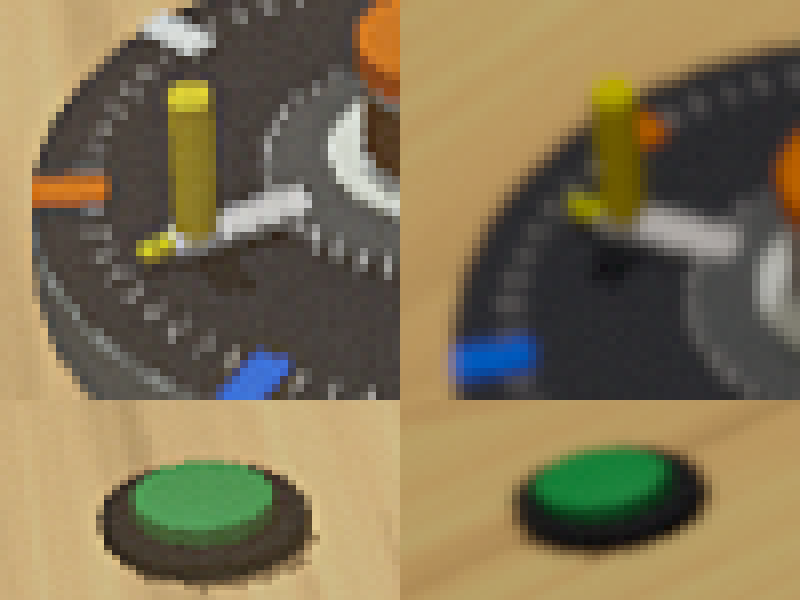

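Fit results:
- Viewer centre is about (0.566, 0.016) with yaw about 0.045.
- The lever is at about 0.34 rad and the pin at about (0.487, -0.016).
- The button is at about (0.473, -0.295), z about 0.02.

I'll shut the fingers, turn the tool so they face along the push, and travel high.

Request:
servo_tool([
  [[0,0,0],0.07],
  [[0,0,0],0.14],
  [[0,0,0],0.14],
  [[0,0,0],0.14],
], grip=1)

```text
time: 0.48
tool_pos: [0.2074, -0.5092, 0.2051]
ee_rot: [-3.141, 0.0, 0.17]
wrist_force: [0.6, -0.7, 0.1]
width: 0.0709
```

Request:
servo_tool([
  [[0.15,-0.16,0],0],
  [[0.35,-0.4,0],0],
  [[0.6,-0.65,0],0],
  [[0.9,-0.97,0],0],
])

```text
time: 0.82
tool_pos: [0.2659, -0.4198, 0.2052]
ee_rot: [-3.141, 0.0, 0.167]
wrist_force: [0.2, -0.2, 0.1]
width: 0.044
```

Request:
servo_tool([
  [[0.25,-0.25,0],0],
  [[0.5,-0.5,0],0],
  [[0.7,-0.75,0],0],
  [[0.9,-0.97,0],0],
])

```text
time: 1.15
tool_pos: [0.3245, -0.3299, 0.2056]
ee_rot: [-3.141, -0.0, 0.17]
wrist_force: [1.0, 0.3, 1.0]
width: 0.0174
```

Request:
servo_tool([
  [[0.25,-0.25,0],0],
  [[0.5,-0.5,0],0],
  [[0.7,-0.75,0],0],
  [[0.9,-0.97,0],0],
])

```text
time: 1.48
tool_pos: [0.3823, -0.2415, 0.2056]
ee_rot: [-3.141, -0.0, 0.17]
wrist_force: [-0.0, -0.0, -0.1]
width: 0.0006
```

Request:
servo_tool([
  [[0.25,-0.25,0],0],
  [[0.5,-0.5,0],0],
  [[0.7,-0.75,0],0],
  [[0.9,-0.97,0],0],
  [[0.9,-0.97,0],0],
  [[0.9,-0.97,0],0],
])

```text
time: 1.98
tool_pos: [0.4399, -0.1541, 0.2054]
ee_rot: [3.141, 0.0, 0.171]
wrist_force: [0.2, -0.1, 0.5]
width: 0.0004
```

Request:
servo_tool([
  [[0.25,-0.25,0],0],
  [[0.5,-0.5,0],0],
  [[0.7,-0.75,0],0],
  [[0.87,-0.97,0],0],
  [[0.87,-0.97,0],0],
  [[0.87,-0.97,0],0],
])

```text
time: 2.48
tool_pos: [0.4953, -0.0677, 0.2053]
ee_rot: [3.141, 0.001, 0.168]
wrist_force: [-0.2, -0.0, -0.6]
width: 0.0007
```

Run:
```python
from bench import robot
import cv2,numpy as np
print(robot.get_obs()["tool_pos"])
n="wrist";s=robot.snapshot(n);cv2.imwrite(f"pics/{n}1.png",s["pixels"][:,:,::-1]);np.savez(f"pics/{n}1.npz",**s)
from h import *
K,T=s["camera_matrix"],s["world_from_camera"];print(T[:3,3])
for c in("white","orange","blue","yellow","green"):
    for b,u in blobs(s["pixels"],c,(0,0,640,260),20): print(c,b,u,cast(K,T,u,.031).round(4)[0,:2],cast(K,T,u,.09).round(4)[0,:2])
```

```text
[ 0.49526753 -0.0677332   0.2052918 ]
[ 0.56012294 -0.05709891  0.38470104]
white [462, 0, 11, 24, 32] [465.25   9.94] [ 0.7107 -0.1884] [ 0.6856 -0.1665]
white [525, 0, 28, 5, 101] [538.23   1.79] [ 0.7316 -0.2638] [ 0.703  -0.2293]
white [610, 0, 30, 42, 250] [619.07  25.84] [ 0.7241 -0.3591] [ 0.6968 -0.3087]
white [496, 16, 25, 7, 67] [507.96  19.19] [ 0.7099 -0.2369] [ 0.6849 -0.2069]
white [463, 25, 24, 15, 46] [472.87  34.98] [ 0.6884 -0.2036] [ 0.667  -0.1791]
white [537, 60, 16, 6, 24] [544.08  63.29] [ 0.6739 -0.2909] [ 0.6549 -0.2519]
white [235, 80, 59, 66, 1042] [272.77 111.29] [0.5711 0.0036] [ 0.5693 -0.0065]
white [577, 153, 34, 50, 941] [593.96 177.12] [ 0.5604 -0.3954] [ 0.5603 -0.339 ]
white [265, 154, 17, 29, 283] [274.3  167.46] [ 0.5063 -0.0067] [ 0.5153 -0.0151]
white [173, 157, 22, 18, 215] [183.18 165.61] [0.4899 0.1028] [0.5016 0.0761]
white [583, 198, 34, 35, 829] [599.3  215.49] [ 0.5149 -0.4208] [ 0.5224 -0.3601]
orange [231, 89, 50, 49, 1332] [255.45 107.09] [0.5724 0.024 ] [0.5703 0.0105]
orange [241, 199, 13, 19, 122] [246.74 209.21] [0.4482 0.0206] [0.4668 0.0077]
blue [579, 49, 22, 5, 41] [588.59  50.9 ] [ 0.6945 -0.3355] [ 0.6721 -0.2891]
blue [324, 176, 19, 18, 187] [332.88 184.62] [ 0.4973 -0.0808] [ 0.5078 -0.0768]
yellow [265, 182, 19, 20, 268] [274.8  192.17] [ 0.4758 -0.0113] [ 0.4899 -0.019 ]
green [478, 217, 25, 24, 470] [490.06 228.5 ] [ 0.4749 -0.2893] [ 0.4891 -0.2506]
```

View pics/wrist1.png

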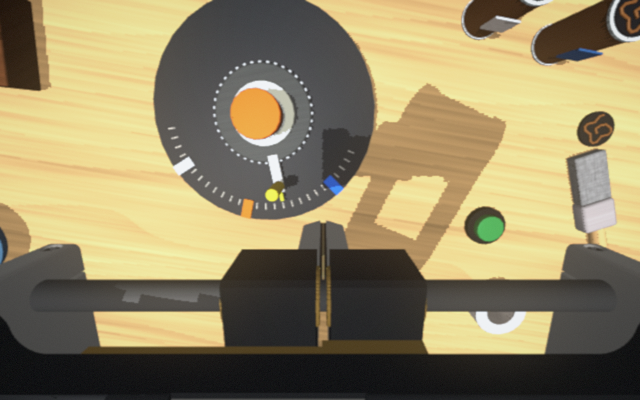

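The wrist view agrees: pin top (272,195), orange mark (247,209), green button (490,226). The shut fingers are about 50 mm behind the pin. I'll go down to z about 0.06, beside the pin.

Request:
servo_tool([
  [[0,0,0.25],0],
  [[0,0,0.5],0],
  [[0,0,0.75],0],
  [[0,0,1],0],
])

```text
time: 2.87
tool_pos: [0.495, -0.0692, 0.1249]
ee_rot: [3.14, -0.0, 0.165]
wrist_force: [0.4, -0.8, -0.5]
width: 0.0002
```

Request:
servo_tool([
  [[0,0,0.2],0],
  [[0,0,0.4],0],
  [[0,0,0.6],0],
  [[0,0,0.82],0],
  [[0,0,0.82],0],
  [[0,0,0.82],0],
])

```text
time: 3.37
tool_pos: [0.4943, -0.0685, 0.0592]
ee_rot: [-3.141, 0.002, 0.165]
wrist_force: [-0.1, 0.3, -0.2]
width: 0.0009
```

Request:
servo_tool([
  [[0,-0.05,0],0],
  [[0,-0.1,0],0],
  [[0,-0.15,0],0],
  [[0,-0.2,0],0],
  [[0,-0.25,0],0],
  [[0,-0.3,0],0],
  [[0,-0.3,0],0],
])

```text
time: 3.95
tool_pos: [0.4916, -0.0428, 0.06]
ee_rot: [-3.141, -0.0, 0.168]
wrist_force: [-0.1, 0.8, -0.0]
width: 0.0005
```

Request:
servo_tool([
  [[0,-0.03,0],0],
  [[0,-0.06,0],0],
  [[0,-0.09,0],0],
  [[0,-0.12,0],0],
  [[0,-0.15,0],0],
  [[0,-0.18,0],0],
  [[0,-0.21,0],0],
  [[0,-0.24,0],0],
  [[0,-0.27,0],0],
  [[0,-0.3,0],0],
  [[0,-0.3,0],0],
  [[0,-0.3,0],0],
])

```text
time: 4.95
tool_pos: [0.4879, -0.0194, 0.0599]
ee_rot: [-3.141, -0.001, 0.167]
wrist_force: [0.2, -0.8, -0.7]
width: -0.0001
```

```bash
cat > look.py <<'E'
from bench import robot
import sys
from h import *
t=sys.argv[1];ims=[]
for n,roi,z in(("side",(250,200,380,275),(250,205,300,265)),("scene",(235,180,355,270),(235,180,285,240)),):
    s=robot.snapshot(n);np.savez(f"pics/{n}{t}.npz",**s);px=s["pixels"];K,T=s["camera_matrix"],s["world_from_camera"]
    for c in("orange","yellow"):
        for b,u in blobs(px,c,roi,4): print(n,c,b,u,cast(K,T,u,.036).round(4)[0,:2])
    ims.append(cv2.resize(px[z[1]:z[3],z[0]:z[2],::-1],(400,480),interpolation=0))
cv2.imwrite(f"pics/look{t}.png",np.hstack(ims))
o=robot.get_obs();print(o["tool_pos"].round(4),o["wrist_force"].round(1),o["time"])
E
python3 look.py 2
```

```text
side orange [300, 208, 19, 15, 193] [309.26 214.82] [0.5766 0.0789]
side orange [259, 232, 10, 4, 34] [262.88 233.35] [0.4503 0.0153]
side yellow [270, 229, 10, 10, 31] [274.1  234.74] [0.4775 0.0054]
scene orange [282, 199, 21, 15, 250] [292.22 206.13] [0.5261 0.05  ]
scene yellow [265, 198, 4, 11, 20] [266.5  204.55] [0.4733 0.0112]
[ 0.4881 -0.0195  0.06  ] [-0.5  0.1 -0.4] 5.05
```

View pics/look2.png

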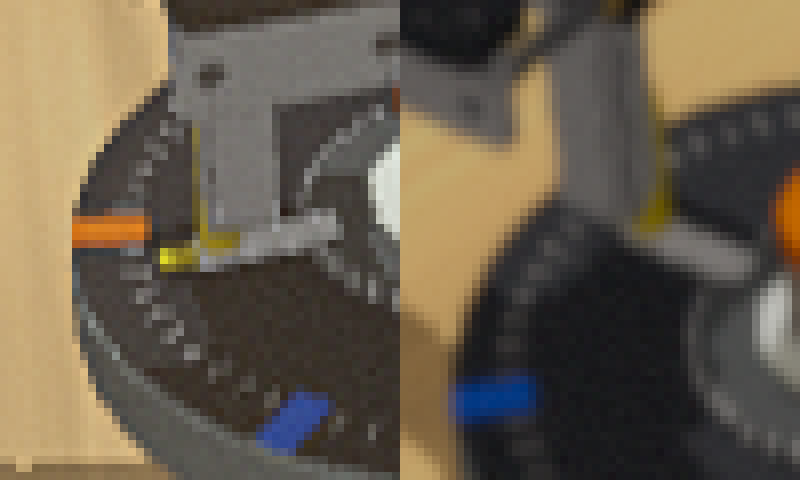

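The lever is moving as predicted and is now at about 0.15 rad. About 21 mm is left, so I'll push most of it and look again.

Request:
servo_tool([
  [[0,-0.025,0],0],
  [[0,-0.05,0],0],
  [[0,-0.075,0],0],
  [[0,-0.1,0],0],
  [[0,-0.12,0],0],
  [[0,-0.14,0],0],
  [[0,-0.16,0],0],
  [[0,-0.18,0],0],
  [[0,-0.2,0],0],
  [[0,-0.22,0],0],
  [[0,-0.24,0],0],
  [[0,-0.24,0],0],
])

```text
time: 6.05
tool_pos: [0.4847, -0.0008, 0.06]
ee_rot: [-3.141, -0.0, 0.167]
wrist_force: [0.5, -1.5, 0.5]
width: 0.0007
```

```bash
python3 look.py 3
```

```text
side orange [300, 208, 19, 15, 204] [308.79 214.65] [0.5755 0.0799]
side orange [259, 232, 10, 4, 34] [262.88 233.35] [0.4503 0.0153]
side yellow [268, 229, 11, 5, 25] [272.96 230.68] [0.476  0.0228]
scene orange [282, 199, 21, 15, 248] [292.25 206.1 ] [0.5261 0.0501]
scene yellow [269, 188, 5, 17, 38] [271.32 197.58] [0.4631 0.0382]
[ 0.4844 -0.0008  0.0599] [ 0.8 -0.3  0.8] 6.15
```

View pics/look3.png

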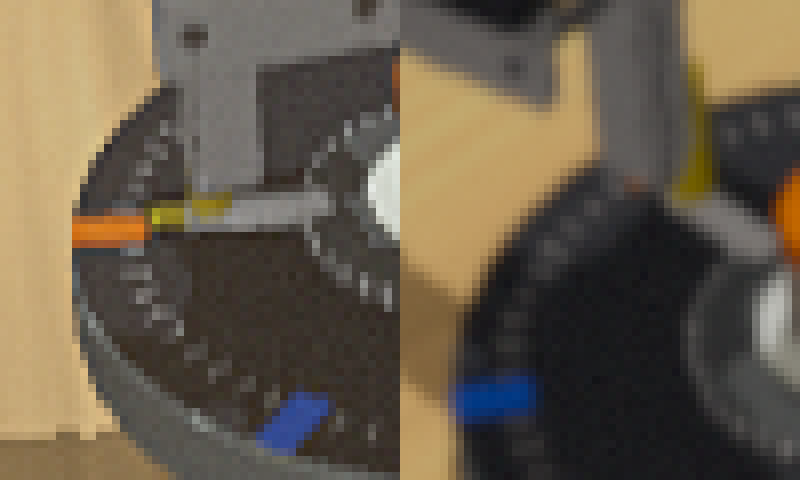

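The pointer is nearly on the mark. I'll back off and measure it unobstructed.

Request:
servo_tool([
  [[0,0.15,0],0],
  [[0,0.35,0],0],
  [[0,0.6,0],0],
  [[0,0.6,-0.3],0],
  [[0,0.6,-0.6],0],
  [[0,0.6,-0.9],0],
  [[0,0.6,-0.9],0],
  [[0,0.6,-0.9],0],
])

```text
time: 6.82
tool_pos: [0.4932, -0.049, 0.1331]
ee_rot: [3.141, -0.002, 0.166]
wrist_force: [-0.0, 0.0, -0.8]
width: 0.0003
```

```bash
cat > look2.py <<'E'
from bench import robot
import sys
from h import *
t=sys.argv[1]
s=robot.snapshot("wrist");np.savez(f"pics/wrist{t}.npz",**s);px=s["pixels"];K,T=s["camera_matrix"],s["world_from_camera"]
for c in("orange","yellow","blue","white"):
    for b,u in blobs(px,c,(100,0,400,260),20): print(c,b,u,cast(K,T,u,.031).round(4)[0,:2])
cv2.imwrite(f"pics/w{t}.png",cv2.resize(px[100:260,150:350,::-1],(800,600*160*4//600),interpolation=0))
print(robot.get_obs()["tool_pos"])
E
python3 look2.py 4; python3 look.py 4
```

```text
orange [226, 76, 66, 67, 1396] [258.63  95.53] [0.5788 0.0244]
orange [240, 218, 16, 23, 185] [247.3  231.25] [0.4463 0.0205]
yellow [230, 196, 29, 28, 508] [243.63 209.86] [0.4682 0.0265]
blue [343, 188, 23, 23, 292] [353.92 199.25] [ 0.4973 -0.0804]
white [236, 69, 71, 83, 1562] [282.49 110.08] [0.5698 0.0011]
white [247, 162, 18, 35, 440] [255.51 178.05] [0.5022 0.0185]
white [155, 165, 27, 23, 331] [168.18 176.25] [0.4898 0.1027]
[ 0.49208355 -0.04870693  0.13139567]
side orange [300, 208, 19, 15, 204] [308.82 214.66] [0.5755 0.0799]
side orange [259, 232, 10, 4, 34] [262.88 233.35] [0.4503 0.0153]
side yellow [273, 213, 6, 19, 99] [275.42 222.32] [0.4852 0.0581]
side yellow [268, 230, 5, 4, 14] [270.21 231.14] [0.4691 0.0219]
scene orange [259, 197, 7, 6, 30] [262.33 199.3 ] [0.4507 0.0182]
scene orange [282, 199, 21, 15, 250] [292.17 206.12] [0.526  0.0499]
scene yellow [266, 186, 8, 19, 106] [269.83 195.39] [0.4539 0.0417]
[ 0.4912 -0.0483  0.1299] [-0.3  0.5 -1.1] 6.9667
```

View pics/w4.png

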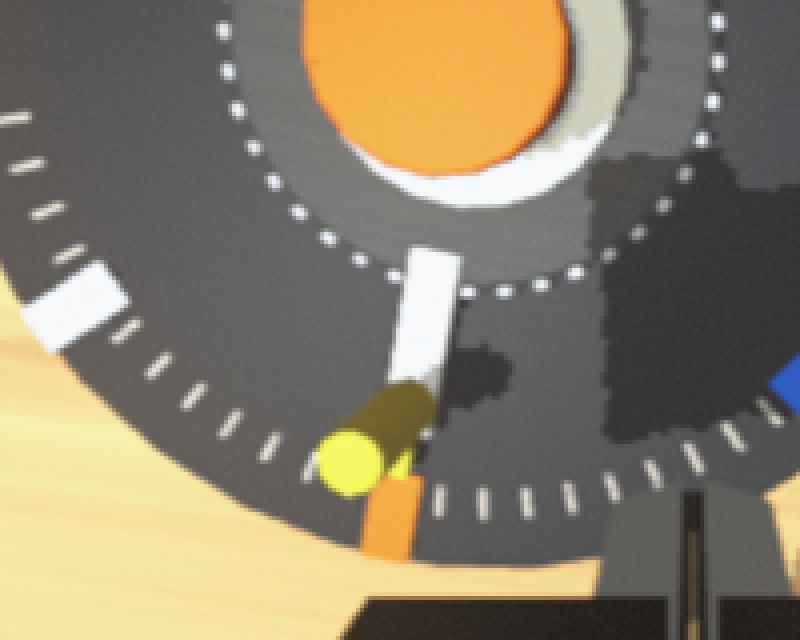

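View pics/look4.png

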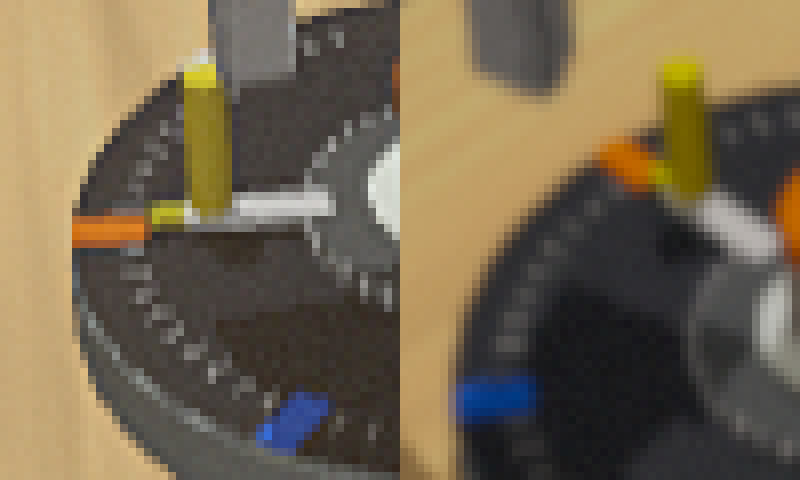

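```bash
cat > ang.py <<'E'
from h import *
import sys
px,K,T=load(sys.argv[1]);roi=(100,0,400,260);R=(100,140,400,260)
h=lambda c,r=R:max(blobs(px,c,r,20),key=lambda b:b[0][4])[1]
ob=[b for b in blobs(px,"orange",R,20)][0][1]
wb=[b for b in blobs(px,"white",(100,130,400,260),100)]
wm=min(wb,key=lambda b:b[1][0]);lv=max((b for b in wb if b is not wm),key=lambda b:b[0][4])
print("white",wm,"lever",lv,"or",ob,"blue",h("blue"))
w=np.array([cast(K,T,u,.031)[0,:2] for u in(wm[1],ob,h("blue"))])
a=np.array([-.9,-.1,.9])
f=lambda p:(p[:2]+.116*np.c_[np.cos(p[2]+np.pi+a),np.sin(p[2]+np.pi+a)]-w).ravel()
r=least_squares(f,[.56,0,0]);cx,cy,ps=r.x;print(r.x.round(4),(r.fun*1e3).round(1))
for i in range(3):
    d=w[i]-r.x[:2];print("mark ang",a[i],round(float((np.arctan2(-d[1],-d[0])-ps)),3))
# lever edges: whitish mask, clean rows
x,y,ww,hh,_=lv[0];m=cv2.inRange(cv2.cvtColor(px,cv2.COLOR_RGB2HSV),(0,0,150),(179,60,255))
P=[]
for v in range(y+4,y+int(hh*.75)):
    us=np.flatnonzero(m[v,x-4:x+ww+4])
    P.append(((us.min()+us.max())/2+x-4,v,us.max()-us.min()+1))
print([round(p[2],1) for p in P])
W=cast(K,T,[p[:2] for p in P],.039)[:,:2]
d=W-[cx,cy];q=np.arctan2(-d[:,1],-d[:,0])-ps;print("q per row",q.round(3))
dirv=W[-1]-W[0];print("lever dir",np.arctan2(-dirv[1],-dirv[0])-ps, "mean q",q.mean())
E
python3 ang.py wrist4
```

```text
white ([155, 165, 27, 23, 331], array([168.18, 176.25])) lever ([236, 130, 67, 22, 547], array([275.61, 142.14])) or [247.3  231.25] blue [353.92 199.25]
[0.5644 0.0141 0.0428] [-1.3 -0.9  2.3  0.3 -1.   0.7]
mark ang -0.9 -0.914
mark ang -0.1 -0.097
mark ang 0.9 0.91
[np.int64(15), np.int64(65), np.int64(63), np.int64(61), np.int64(59), np.int64(58), np.int64(57), np.int64(55), np.int64(53), np.int64(51), np.int64(47), np.int64(44)]
q per row [1.033 0.162 0.159 0.156 0.153 0.13  0.147 0.145 0.143 0.141 0.139 0.153]
lever dir -1.0370344126021793 mean q 0.2216399391722851
```

```bash
sed -i 's/(100,130,400,260),100/(100,156,330,260),100/' ang.py; python3 ang.py wrist4
```

```text
white ([155, 165, 27, 23, 331], array([168.18, 176.25])) lever ([247, 162, 18, 35, 440], array([255.51, 178.05])) or [247.3  231.25] blue [353.92 199.25]
[0.5644 0.0141 0.0428] [-1.3 -0.9  2.3  0.3 -1.   0.7]
mark ang -0.9 -0.914
mark ang -0.1 -0.097
mark ang 0.9 0.91
[np.int64(14), np.int64(18), np.int64(18), np.int64(18), np.int64(17), np.int64(17), np.int64(18), np.int64(19), np.int64(18), np.int64(14), np.int64(14), np.int64(13), np.int64(13), np.int64(14), np.int64(14), np.int64(14), np.int64(14), np.int64(13), np.int64(13), np.int64(14), np.int64(14), np.int64(14)]
q per row [-0.089 -0.122 -0.119 -0.115 -0.103 -0.048 -0.038 -0.044 -0.05  -0.081
 -0.078 -0.084 -0.081 -0.086 -0.084 -0.082 -0.079 -0.084 -0.082 -0.087
 -0.084 -0.082]
lever dir -0.06687799099001446 mean q -0.0819551099437568
```

The wrist view gives about -0.082 and contact geometry about -0.073, so the pointer is roughly 1–2 mm short. I'll move the camera over the pointer for a cleaner reading.

Request:
servo_tool([
  [[-0.3,-0.1,0],0],
  [[-0.6,-0.3,0],0],
  [[-1,-0.5,0],0],
  [[-1,-0.5,0],0],
  [[-1,-0.5,0],0],
  [[-1,-0.5,0],0],
])

```text
time: 7.47
tool_pos: [0.4069, -0.0223, 0.1312]
ee_rot: [-3.142, 0.0, 0.167]
wrist_force: [-0.7, -0.3, -0.4]
width: 0.0002
```

```bash
python3 look2.py 5
python3 - <<'E'
from h import *
px,K,T=load("wrist5");cv2.imwrite("pics/w5.png",cv2.resize(px[0:200,220:420,::-1],(600,600),interpolation=0))
print(T[:3,3])
E
```

```text
orange [279, 0, 67, 27, 1352] [311.7   10.83] [0.5682 0.014 ]
orange [277, 135, 17, 27, 237] [285.73 146.16] [0.4512 0.0202]
yellow [276, 100, 23, 21, 348] [286.49 110.56] [0.4833 0.0239]
yellow [286, 123, 8, 13, 71] [289.25 128.97] [0.4674 0.0191]
blue [388, 101, 12, 22, 164] [395.11 110.62] [ 0.5    -0.0748]
white [269, 0, 86, 56, 1788] [308.2   31.63] [0.5517 0.0144]
white [288, 69, 19, 38, 470] [297.03  86.32] [0.5058 0.0174]
white [187, 75, 29, 26, 393] [201.32  87.69] [0.4902 0.1028]
[ 0.40747639 -0.02250398  0.13149295]
[ 0.47174686 -0.01188105  0.31062981]
```

View pics/w5.png

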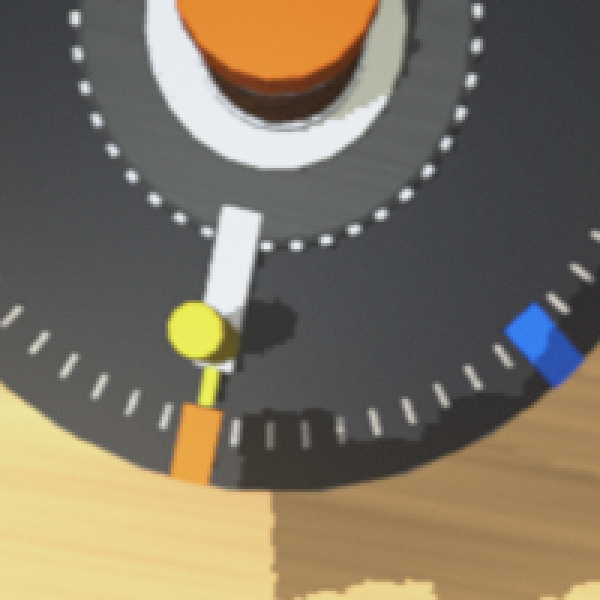

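```bash
cat > q.py <<'E'
from h import *
import sys
n,po,om,lvx,bl,wh=sys.argv[1],*[eval(x) for x in sys.argv[2:7]]
px,K,T=load(n)
w=np.array([cast(K,T,u,.0305)[0,:2] for u in(wh,om)]);a=np.array([-.9,-.1])
f=lambda p:(p[:2]+.116*np.c_[np.cos(p[2]+np.pi+a),np.sin(p[2]+np.pi+a)]-w).ravel()
for C in([.566,.0162],[.5644,.0141],least_squares(lambda p:np.r_[f(p),.3*(p[:2]-[.566,.016])],[.56,0,0]).x[:2]):
    g=lambda u,z:(lambda d:float(np.arctan2(-d[1],-d[0])))(cast(K,T,u,z)[0,:2]-C)
    print(np.round(C,4),"pointer-mark",round(g(po,.036)-g(om,.0305),4),"lever-mark",round(g(lvx,.039)-g(om,.0305),4))
E
python3 q.py wrist5 289.25,128.97 285.73,146.16 298.5,80 395.1,110.6 201.32,87.69
python3 - <<'E'
from h import *
px,K,T=load("wrist5");m=cv2.inRange(cv2.cvtColor(px,cv2.COLOR_RGB2HSV),(0,0,150),(179,60,255))
for v in range(76,99,3):
    u=np.flatnonzero(m[v,280:315])+280;print(v,u.min(),u.max())
E
```

```text
[0.566  0.0162] pointer-mark 0.0111 lever-mark 0.0367
[0.5644 0.0141] pointer-mark 0.0081 lever-mark 0.017
[0.5672 0.0159] pointer-mark 0.0106 lever-mark 0.0337
76 287 306
79 292 305
82 291 310
85 291 304
88 290 303
91 290 303
94 289 302
97 288 302
```

The pointer still reads 0.010–0.017 rad short. I'll retrace the path and push 1.2 mm (0.015) past the last contact.

Request:
servo_tool([
  [[0.3,0.3,0],0],
  [[0.6,0.5,0],0],
  [[1,0.5,0],0],
  [[1,0.5,0],0],
  [[1,0.5,0.3],0],
  [[1,0.5,0.6],0],
  [[1,0.5,0.9],0],
  [[1,0.5,0.9],0],
  [[1,0.5,0.9],0],
])

```text
time: 8.27
tool_pos: [0.4915, -0.0483, 0.0584]
ee_rot: [-3.14, 0.004, 0.167]
wrist_force: [-0.2, -0.2, 0.5]
width: 0.0005
```

Request:
servo_tool([
  [[0,-0.1,0],0],
  [[0,-0.2,0],0],
  [[0,-0.3,0],0],
  [[0,-0.4,0],0],
  [[0,-0.5,0],0],
  [[0,-0.55,0],0],
  [[0,-0.58,0],0],
  [[0,-0.6,0],0],
  [[0,-0.608,0],0],
  [[0,-0.615,0],0],
  [[0,-0.615,0],0],
  [[0,-0.615,0],0],
])

```text
time: 9.27
tool_pos: [0.4845, -0.0005, 0.06]
ee_rot: [3.141, -0.0, 0.166]
wrist_force: [-0.5, -1.4, 1.4]
width: 0.0004
```

Request:
servo_tool([
  [[0,0.15,0],0],
  [[0,0.35,0],0],
  [[0,0.6,0],0],
  [[0,0.6,-0.3],0],
  [[0,0.6,-0.6],0],
  [[0,0.6,-0.9],0],
  [[0,0.6,-0.9],0],
])

```text
time: 9.85
tool_pos: [0.4955, -0.0487, 0.1372]
ee_rot: [3.138, -0.009, 0.166]
wrist_force: [0.7, -0.3, 0.9]
width: 0.0004
```

Request:
servo_tool([
  [[-0.3,-0.1,0],0],
  [[-0.6,-0.3,0],0],
  [[-1,-0.5,0],0],
  [[-1,-0.5,0],0],
  [[-1,-0.5,0],0],
  [[-1,-0.5,0],0],
])

```text
time: 10.35
tool_pos: [0.4072, -0.0214, 0.1316]
ee_rot: [3.141, -0.001, 0.167]
wrist_force: [0.9, -0.2, -0.7]
width: 0.0004
```

```bash
python3 look2.py 6
python3 - <<'E'
from h import *
px,K,T=load("wrist6");cv2.imwrite("pics/w6.png",cv2.resize(px[0:200,220:420,::-1],(600,600),interpolation=0))
E
```

```text
orange [280, 0, 67, 28, 1415] [312.8   11.26] [0.5686 0.0139]
orange [278, 135, 17, 27, 241] [286.57 146.99] [0.4509 0.0202]
yellow [277, 101, 23, 20, 344] [287.22 111.13] [0.4833 0.0241]
yellow [287, 124, 7, 12, 67] [289.73 129.4 ] [0.4675 0.0195]
blue [389, 102, 11, 21, 142] [395.49 111.35] [ 0.4998 -0.0746]
white [270, 0, 85, 57, 1799] [308.96  32.3 ] [0.5519 0.0146]
white [289, 69, 19, 39, 473] [297.67  86.89] [0.5058 0.0177]
white [188, 76, 29, 26, 391] [202.39  88.42] [0.4901 0.1028]
[ 0.40759515 -0.02155417  0.13182107]
```

View pics/w6.png

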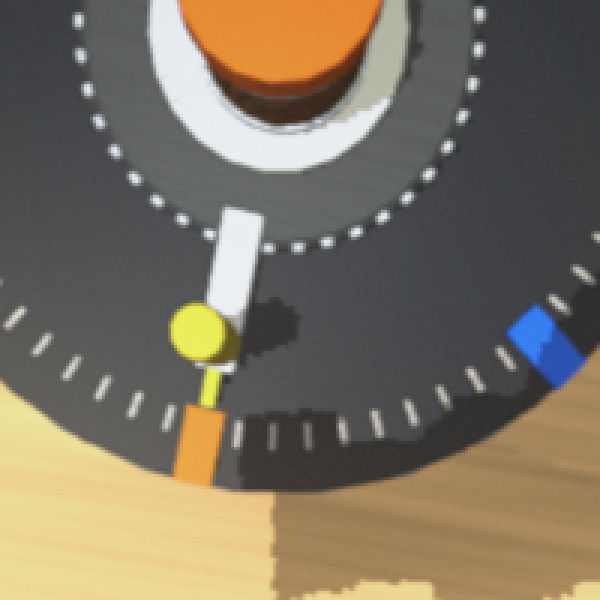

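That moved it only about 0.4 mm, and it still reads about 0.01 rad short. I'll push 1.6 mm further in command.

Request:
servo_tool([
  [[0.3,0.3,0],0],
  [[0.6,0.5,0],0],
  [[1,0.5,0],0],
  [[1,0.5,0],0],
  [[1,0.5,0.3],0],
  [[1,0.5,0.6],0],
  [[1,0.5,0.9],0],
  [[1,0.5,0.9],0],
  [[1,0.5,0.9],0],
])

```text
time: 11.15
tool_pos: [0.4914, -0.0472, 0.0584]
ee_rot: [-3.14, 0.004, 0.167]
wrist_force: [0.4, -0.3, -0.3]
width: 0.0004
```

Request:
servo_tool([
  [[0,-0.1,0],0],
  [[0,-0.2,0],0],
  [[0,-0.3,0],0],
  [[0,-0.4,0],0],
  [[0,-0.5,0],0],
  [[0,-0.55,0],0],
  [[0,-0.58,0],0],
  [[0,-0.6,0],0],
  [[0,-0.61,0],0],
  [[0,-0.62,0],0],
  [[0,-0.62,0],0],
  [[0,-0.62,0],0],
])

```text
time: 12.15
tool_pos: [0.4844, 0.0013, 0.0601]
ee_rot: [3.141, -0.001, 0.166]
wrist_force: [1.3, -2.0, 1.0]
width: 0.0005
```

Request:
servo_tool([
  [[0,0.15,0],0],
  [[0,0.35,0],0],
  [[0,0.6,0],0],
  [[0,0.6,-0.3],0],
  [[0,0.6,-0.6],0],
  [[0,0.6,-0.9],0],
  [[0,0.6,-0.9],0],
])

```text
time: 12.73
tool_pos: [0.4949, -0.047, 0.137]
ee_rot: [3.139, -0.009, 0.166]
wrist_force: [0.8, -0.2, 0.3]
width: 0.0007
```

Request:
servo_tool([
  [[-0.3,-0.1,0],0],
  [[-0.6,-0.4,0],0],
  [[-1,-0.8,0],0],
  [[-1,-0.8,0],0],
  [[-1,-0.8,0],0],
  [[-1,-0.8,0],0],
])

```text
time: 13.23
tool_pos: [0.4027, 0.0038, 0.1315]
ee_rot: [3.141, -0.0, 0.167]
wrist_force: [0.8, -1.2, 0.2]
width: 0.0004
```

```bash
python3 look2.py 7
python3 - <<'E'
from h import *
px,K,T=load("wrist7");cv2.imwrite("pics/w7.png",cv2.resize(px[0:200,220:420,::-1],(600,600),interpolation=0));print(T[:3,3])
E
```

```text
orange [317, 0, 67, 28, 1389] [349.62  11.09] [0.5694 0.008 ]
orange [305, 135, 17, 27, 328] [312.93 147.98] [0.4497 0.0206]
yellow [309, 101, 20, 19, 291] [318.34 109.77] [0.4848 0.0212]
yellow [312, 123, 8, 13, 66] [315.62 128.62] [0.4677 0.021 ]
white [301, 0, 85, 57, 1800] [336.63  32.16] [0.5514 0.0161]
white [316, 69, 20, 35, 436] [325.67  85.08] [0.5071 0.0182]
white [217, 75, 29, 27, 397] [230.84  88.12] [0.4901 0.1026]
white [312, 118, 12, 6, 30] [317.57 120.67] [0.4751 0.0204]
[0.40319478 0.00360058 0.13166578]
[0.46736192 0.01431868 0.31098151]
```

View pics/w7.png

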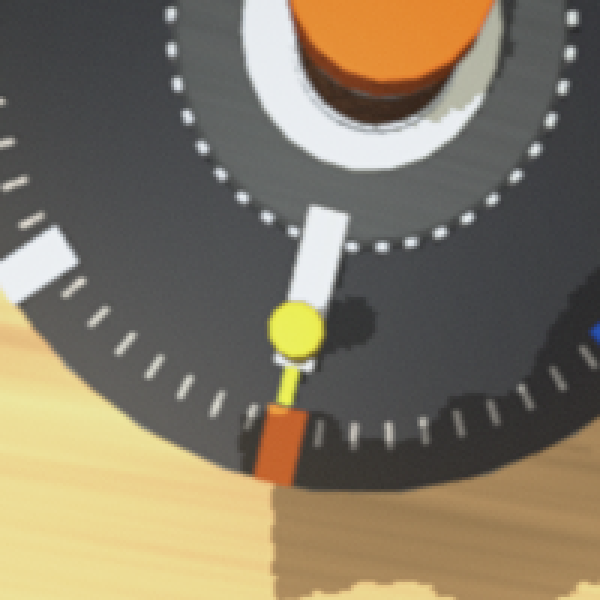

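```bash
python3 q.py wrist7 315.62,128.62 312.93,147.98 324.5,85 0,0 230.84,88.12; python3 q.py wrist6 289.73,129.4 286.57,146.99 298,86 0,0 202.39,88.42
python3 - <<'E'
from h import *
px,K,T=load("wrist7");h=cv2.cvtColor(px,cv2.COLOR_RGB2HSV)
y=cv2.inRange(h,(22,90,90),(34,255,255));o=cv2.inRange(h,(4,120,90),(18,255,255));w=cv2.inRange(h,(0,0,150),(179,60,255))
for m,rs in((w,range(73,97,4)),(y,range(123,136,2)),(o,range(138,160,4))):
    for v in rs:
        u=np.flatnonzero(m[v,298:345])+298
        if len(u): print(v,u.min(),u.max(),(u.min()+u.max())/2)
E
```

```text
[0.566  0.0162] pointer-mark -0.0094 lever-mark -0.0104
[0.5644 0.0141] pointer-mark -0.013 lever-mark -0.0286
[0.5658 0.0147] pointer-mark -0.0118 lever-mark -0.0224
[0.566  0.0162] pointer-mark 0.007 lever-mark 0.027
[0.5644 0.0141] pointer-mark 0.0038 lever-mark 0.01
[0.567  0.0157] pointer-mark 0.0063 lever-mark 0.0232
73 308 335 321.5
77 316 335 325.5
81 320 338 329.0
85 319 332 325.5
89 318 331 324.5
93 317 330 323.5
123 314 319 316.5
125 314 319 316.5
127 313 319 316.0
129 313 318 315.5
131 312 318 315.0
133 312 317 314.5
135 315 316 315.5
138 308 322 315.0
142 308 321 314.5
146 307 320 313.5
150 306 319 312.5
154 305 318 311.5
158 304 317 310.5
```

The pointer tip now lies on the orange mark, about 1 mm (0.01 rad) from the mark's centre line; the mark's half-width is 6 mm. Next I'll locate the button and the tubes near it.

Run:
```python
from h import *
S=load("side0");C=load("scene0")
print("tube tops side",cast(*S[1:],[(399,265),(406,297)],.1).round(3))
print("tube tops scene",cast(*C[1:],[(267,297),(226,324)],.1).round(3))
print("base scene",cast(*C[1:],[(268,330),(229,358)],.0).round(3))
# triangulate button
def tri(obs):
    A=np.zeros((3,3));b=np.zeros(3)
    for (P,K,T),u in obs:
        d=cast(K,T,u,0)[0]-T[:3,3];d/=np.linalg.norm(d);M=np.eye(3)-np.outer(d,d);A+=M;b+=M@T[:3,3]
    return np.linalg.solve(A,b)
W=load("wrist1")
print(tri([(S,(284.7,333.3)),(C,(164.8,281.0)),(W,(490.06,228.5))]),tri([(S,(284.7,333.3)),(C,(164.8,281.0))]))
```

```text
tube tops side [[ 0.719 -0.222  0.1  ]
 [ 0.704 -0.312  0.1  ]]
tube tops scene [[ 0.72  -0.218  0.1  ]
 [ 0.708 -0.308  0.1  ]]
base scene [[ 0.721 -0.226  0.   ]
 [ 0.709 -0.318  0.   ]]
[ 0.47333113 -0.29573208  0.02020699] [ 0.47362913 -0.29512897  0.01936026]
```

Request:
servo_tool([
  [[0,0.2,0],0],
  [[0,0.45,0],0],
  [[0.03,0.7,0],0],
  [[0.06,0.96,0],0],
])

```text
time: 13.62
tool_pos: [0.4212, -0.0726, 0.1317]
ee_rot: [3.141, -0.0, 0.166]
wrist_force: [0.1, -0.2, 0.3]
width: 0.0005
```

Request:
servo_tool([
  [[0,0.25,0],0],
  [[0,0.5,0],0],
  [[0.03,0.75,0],0],
  [[0.06,0.96,0],0],
])

```text
time: 13.95
tool_pos: [0.4385, -0.1484, 0.1314]
ee_rot: [3.141, 0.0, 0.165]
wrist_force: [-0.6, 0.2, 0.1]
width: 0.0005
```

Request:
servo_tool([
  [[0,0.25,0],0],
  [[0,0.5,0],0],
  [[0.03,0.75,0],0],
  [[0.06,0.96,0],0],
])

```text
time: 14.28
tool_pos: [0.4558, -0.2235, 0.1312]
ee_rot: [3.141, 0.0, 0.165]
wrist_force: [-0.6, -0.4, 0.6]
width: 0.0007
```

Request:
servo_tool([
  [[0,0.25,0],0],
  [[0,0.5,0],0],
  [[0.03,0.75,0],0],
  [[0.06,0.96,0],0],
  [[0.06,0.96,0],0],
  [[0.06,0.96,0],0],
  [[0.06,0.96,0],0],
])

```text
time: 14.87
tool_pos: [0.4724, -0.2956, 0.1312]
ee_rot: [-3.14, 0.001, 0.166]
wrist_force: [0.2, 0.7, -0.5]
width: 0.0004
```

Run:
```python
from bench import robot
import cv2,numpy as np
from h import *
for i in range(2):
    s=robot.snapshot("wrist")
print(robot.get_obs()["tool_pos"])
cv2.imwrite("pics/w8.png",s["pixels"][:,:,::-1]);K,T=s["camera_matrix"],s["world_from_camera"]
for b,u in blobs(s["pixels"],"green",(0,0,640,400),20): print(b,u,cast(K,T,u,.02)[0])
```

```text
[ 0.47241053 -0.29505142  0.13169408]
```

View pics/w8.png

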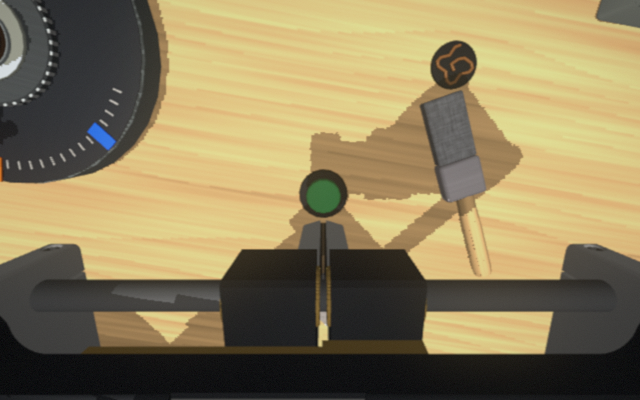

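Run:
```python
from bench import robot
from h import *
s=robot.snapshot("wrist")
print(cast(s["camera_matrix"],s["world_from_camera"],(323,197),.02)[0],cast(s["camera_matrix"],s["world_from_camera"],[(305,197),(341,197)],.02))
s=robot.snapshot("side");cv2.imwrite("pics/s8.png",s["pixels"][:,:,::-1])
```

```text
[ 0.4712487  -0.29602105  0.02      ] [[ 0.46815728 -0.27780308  0.02      ]
 [ 0.47434005 -0.31423861  0.02      ]]
```

View pics/s8.png

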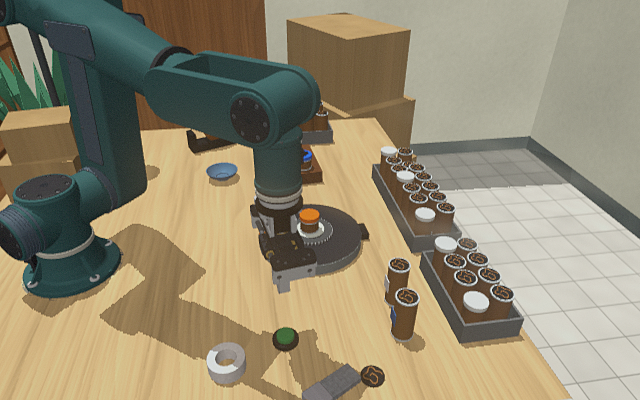

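The fingers are centred over the button. I'll lower in stages, watching the force.

Request:
servo_tool([
  [[0,0,0.25],0],
  [[0,0,0.5],0],
  [[0,0,0.75],0],
  [[0,0,0.9],0],
  [[0,0,1],0],
  [[0,0,1],0],
])

```text
time: 15.57
tool_pos: [0.4714, -0.2945, 0.0501]
ee_rot: [-3.139, 0.002, 0.167]
wrist_force: [0.3, -0.3, 0.6]
width: 0.0004
```

Request:
servo_tool([
  [[0,0,0.05],0],
  [[0,0,0.1],0],
  [[0,0,0.15],0],
  [[0,0,0.2],0],
  [[0,0,0.25],0],
  [[0,0,0.28],0],
  [[0,0,0.31],0],
  [[0,0,0.34],0],
  [[0,0,0.34],0],
  [[0,0,0.34],0],
])

```text
time: 16.4
tool_pos: [0.4724, -0.2956, 0.0245]
ee_rot: [-3.141, 0.0, 0.167]
wrist_force: [0.6, -0.7, 0.4]
width: 0.0002
```

Request:
servo_tool([
  [[0,0,0.012],0],
  [[0,0,0.025],0],
  [[0,0,0.037],0],
  [[0,0,0.05],0],
  [[0,0,0.062],0],
  [[0,0,0.075],0],
  [[0,0,0.075],0],
  [[0,0,0.075],0],
])

```text
time: 17.07
tool_pos: [0.4726, -0.2957, 0.0191]
ee_rot: [3.141, -0.0, 0.167]
wrist_force: [-0.1, 0.0, 3.4]
width: 0.0007
```

Request:
servo_tool([
  [[0,0,0.012],0],
  [[0,0,0.025],0],
  [[0,0,0.037],0],
  [[0,0,0.05],0],
  [[0,0,0.05],0],
  [[0,0,0.05],0],
])

```text
time: 17.57
tool_pos: [0.4727, -0.2958, 0.0162]
ee_rot: [3.141, -0.0, 0.167]
wrist_force: [-1.9, 1.6, 9.7]
width: 0.0005
```

Request:
servo_tool([
  [[0,0,0.01],0],
  [[0,0,0.02],0],
  [[0,0,0.02],0],
  [[0,0,0.02],0],
])

```text
time: 17.9
tool_pos: [0.4727, -0.2958, 0.016]
ee_rot: [3.141, -0.001, 0.167]
wrist_force: [-5.3, 3.9, 15.3]
width: -0.0001
```

Request:
servo_tool([
  [[0,0,-0.05],0],
  [[0,0,-0.15],0],
  [[0,0,-0.4],0],
  [[0,0,-0.7],0],
  [[0,0,-1],0],
  [[0,0,-1],0],
])

```text
time: 18.4
tool_pos: [0.475, -0.2975, 0.0982]
ee_rot: [3.135, -0.006, 0.167]
wrist_force: [0.6, 0.2, 1.3]
width: 0.0007
```

Request:
servo_tool([
  [[0,0,-0.25],0],
  [[0,0,-0.5],0],
  [[0,0,-0.75],0],
  [[0,0,-1],0],
  [[0,0,-1],0],
  [[0,0,-1],0],
])

```text
time: 18.9
tool_pos: [0.4727, -0.2958, 0.1728]
ee_rot: [3.141, -0.001, 0.167]
wrist_force: [-0.5, -0.3, -1.1]
width: 0.0007
```

```bash
python3 look.py 9
python3 - <<'E'
from h import *
px,K,T=load("side9");cv2.imwrite("pics/s9.png",px[:,:,::-1])
px,K,T=load("scene9");cv2.imwrite("pics/c9.png",px[:,:,::-1])
E
```

```text
side orange [300, 208, 20, 15, 215] [308.96 214.89] [0.5758 0.0787]
side orange [259, 232, 3, 4, 10] [259.8 233.7] [0.4427 0.015 ]
scene orange [259, 197, 7, 6, 29] [262.38 199.34] [0.4509 0.0182]
scene orange [282, 199, 21, 15, 250] [292.17 206.12] [0.526  0.0499]
scene yellow [267, 186, 7, 19, 104] [270.59 195.01] [0.4543 0.0441]
[ 0.4717 -0.295   0.1706] [ 0.7 -0.  -0.7] 19.0
```

View pics/s9.png

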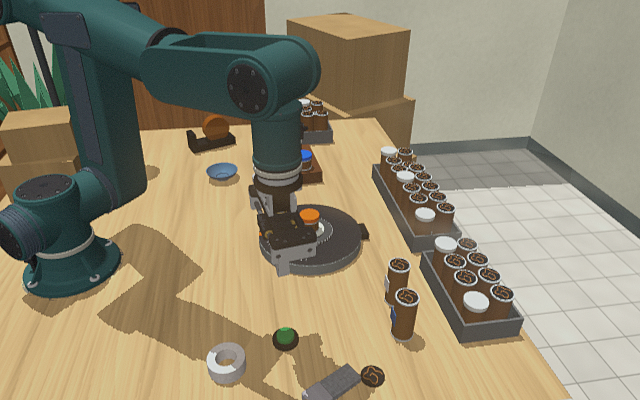

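View pics/look9.png

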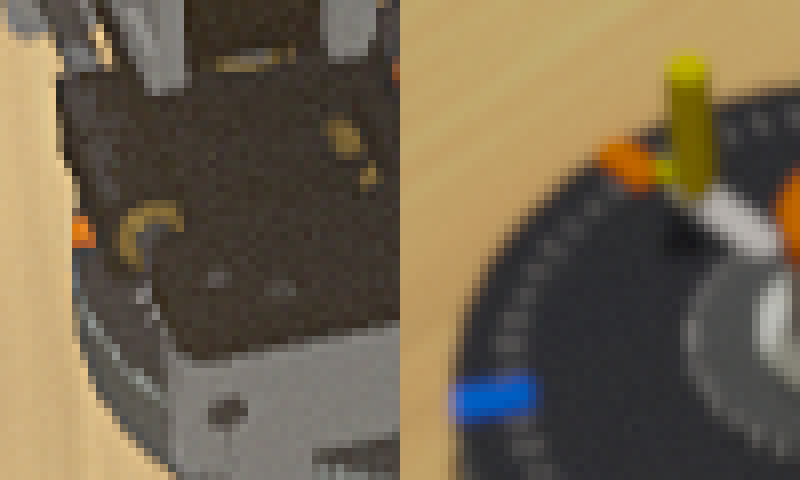

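The scene view shows the pointer still in line with the orange mark. The button is up again, the tubes and the orange jar are standing, and the arm is clear at z 0.17. I'm handing in.

```bash
python3 -c "
from bench import robot
print(robot.close_job())"
```

```text
the job is handed in; nothing more can be done
None
```

The pointer is on the orange mark, the green button has been pressed and released, and the job is handed in at about 19 s of the 51 s allowed.

- **Setting the pointer:** The jar on the stage has an orange cap. I pushed the yellow pin round with the shut fingers from about 0.34 rad, in three small pushes with a look after each.
- **Pointer accuracy:** My last close look put it about 0.01 rad (1 mm) past the centre line of the 12 mm wide orange mark. The lever-based readings disagreed somewhat, at 0.010 to 0.029 rad past. I left it there rather than push it back. After the button press only the scene camera could see the pointer, and it still lined up with the mark.
- **Pressing the button:** I pressed only after the pointer was set. The fingers stopped moving at z of about 0.016 m while the force rose to 15 N. Full travel needs about 5 N, so the button was fully down. I then lifted clear, and the button showed no load on the arm. I judged that it had come back up from the side picture, not from a measurement.
- **Left alone:** The orange jar and both tubes looked unmoved in the last pictures. The two jars on the step were partly hidden by the arm in the last side view, but the arm never went near them.

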